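# Pack the model-car kit into its bin

### The arm

A 6-joint arm with a two-finger parallel gripper is mounted at the origin on the work surface. World frame = base frame: x ahead of the robot, y to its left, z up, the work surface at z = 0. Lengths are in mm, angles in rad, forces in N, time in s.
With the tool pointing down it reaches from about 300 to 850 mm from the base axis. Payload 4.2 kg.
Tool frame: the origin (TCP) lies between the finger pads; the fingertips stand 14 mm ahead of it and the grasp point (between the pads) lies 5 mm behind it; x points along the fingers, z is the direction in which the jaws open and shut, and the axes are right-handed (so a half turn about x gives the same grasp; the last joint's range is limited). The gripper opens to 91 mm and grips with 3 to 60 N. Pads are 32 mm wide; open, the fingers measure 118 mm over their backs; the gripper's body (76 mm by 178 mm) begins 60 mm behind the grasp point.
Start: joints at [1.112, 0.32, 1.565, -0, 1.257, -0.02], TCP at [244.296, 520.543, 193.976] pointing down, gripper open.
Joint ranges: [-3.11, 3.11], [-0.84, 2.01], [0.21, 2.61], [-1.34, 4.49], [0.05, 2.63], [-2.56, 2.56]. Speed limits (rad/s): [2.57, 2.57, 3.14, 3.14, 3.14, 3.14].

### API

Orientations are given as a unit quaternion [w, x, y, z].
In Python, from station import ctrl gives the robot as it stands. Calls block until the motion is done:
- ctrl.move_ptp(position, orientation): joint-space move of the TCP to a pose.
- ctrl.move_straight(position, rotation=None, rate=150): straight line of the TCP; rotation=None keeps the orientation; rate is the mean speed in mm/s.
- ctrl.set_joints(angles): joint-space move.
- ctrl.grip(opening, strength=None): finger opening in mm; strength is the grip in N (None keeps the last); returns when the fingers have stopped.
- ctrl.dwell(seconds).
- ctrl.solve_ik(position, orientation): joint angles nearest the present ones, or None.
- ctrl.state(): the state.
- ctrl.get_image(name): name is "scene" or "side" or "wrist"; returns the picture (384x512x3 uint8, red, green, blue); there is no depth.
- ctrl.camera_info(name): a dict with "K" (3x3 intrinsics, pixels), "distortion" ([k1, k2, p1, p2, k3] as OpenCV has them; the pictures are not rectified), "extrinsics" (4x4, takes a point from world to camera coordinates); the wrist camera has in their place "tool_from_camera" (4x4, takes a point from camera to tool coordinates, whose origin is the TCP and whose axes are the tool frame's). Camera axes: x right, y down, z forward; pixel columns grow to the right and rows downward; lengths in mm; the calibration is good to about 2 mm. A picture is of the moment at which its call begins: read the wrist's pose just before it. camera_info takes no time and is no camera call.
A pose or a line that the arm cannot do raises ctrl.MotionError and nothing moves.
- ctrl.finish_job(): hands the job in, once; it reports no verdict.
The state is a dict: "time_s": time; "q": joint angles; "dq": joint speeds; "effort": joint torques, N m; "position": TCP position; "ee_rot": TCP orientation; "wrist_force": force on the tool from outside, world axes, zero at the start; "ft_torque": the same for the moment, N m; "width": finger opening in mm.
Only numpy, scipy, OpenCV 4.12 (cv2) and the standard library are available. Lean on these libraries where they do the work, as an engineer would, in place of code of your own. Each camera call takes 0.05 s, during which the arm holds its last target.

### The job

Pack the car kit into the blue bin: stand the red wheel case flat in the long bay, stack the yellow gear case squarely on it and the green screw case squarely on top, long sides in line. Then, last of all, stand the dark foam brick upright on the floor of the bin's short bay to fill the leftover gap. Leave the loose wheel, the jar, the tape roll and the model car where they are.

Things in the scene. Friction and masses are not known exactly. Their poses are not given: they have to be found in the camera images.
- wheel_case: Red closed parts case with a clear lid, two black toy wheels visible inside; 92 (x) x 60 (y) x 40 mm high, 175 to 350 g, flat top. Origin: centre of the underside; x along the length, y across, z up. Same either way round.
- gear_case: Yellow closed parts case with a clear lid, white gears visible inside; 80 (x) x 54 (y) x 34 mm high, 125 to 250 g, flat top. Origin: centre of the underside; x along the length, y across, z up. Same either way round.
- screw_case: Green closed parts case with a clear lid, steel screws visible inside; 68 (x) x 48 (y) x 28 mm high, 100 to 200 g, flat top. Origin: centre of the underside; x along the length, y across, z up. Same either way round.
- foam: Dark grey loose brick of stiff packing foam standing upright on the table; 44 (x) x 60 (y) x 90 mm high, about 30 g. Origin: centre of the underside; z up. Its 44 mm side (x) must go along the bin's length. Same either way round. (The shorter foam brick in the grey bin is fixed there.)
- blue_bin: The target: shallow blue bin, fixed, at any yaw; outside 170 (x) x 80 (y) x 20 mm high, walls and floor 4 mm. Origin: centre of the underside; x along its length, z up. A white cross rib (4 mm wide, 8 mm above the floor) parts a long bay (104 x 72 mm inside, centre at x = -29 mm, y = 0) from a short bay (54 x 72 mm, centre at x = +54 mm, y = 0). Inner floor at z = 4 mm. Things inside stand above the rim.
- grey_bin: Not a target: grey bin of the same shape, fixed, already packed with an orange case and a foam brick; 66 mm high in all. Origin: centre of the underside.
- wheel: Bystander: loose black toy wheel with a yellow hub lying flat, 38 mm across, 14 mm high. Origin: centre of the underside.
- jar: Bystander: small jar with a white cap, 40 mm across, 45 mm high. Origin: centre of the underside.
- tape: Bystander: roll of beige tape lying flat, 52 mm across, 18 mm high. Origin: centre of the underside.
- car: Bystander: model car of plywood with four black wheels, about 150 x 112 mm and 66 mm high, at the far side of the table. Origin: centre of its underside at table height.

How it is judged (in metres and radians):
On the way, in this order (a step that is already met when the one before it is completed fails the run):
1. the red wheel case is flat in the long bay of the blue bin (x of wheel_case in the frame of blue_bin between -0.039 and -0.019 m and y of wheel_case in the frame of blue_bin between -0.01 and 0.01 m and z of wheel_case in the frame of blue_bin below 0.008 m and angle between wheel_case's own z axis and vertical below 0.08 rad), for 0.2 s.
2. the yellow gear case lies squarely on the red case in the bin (all of step 1 and z of gear_case in the frame of wheel_case between 0.036 and 0.044 m and horizontal distance between gear_case and wheel_case below 0.012 m and angle between the x axis of gear_case and the x axis of wheel_case, either way round below 0.25 rad and angle between gear_case's own z axis and vertical below 0.08 rad), for 0.2 s.
3. the green screw case lies squarely on the yellow case (all of step 2 and z of screw_case in the frame of gear_case between 0.03 and 0.038 m and horizontal distance between screw_case and gear_case below 0.012 m and angle between the x axis of screw_case and the x axis of gear_case, either way round below 0.25 rad and angle between screw_case's own z axis and vertical below 0.08 rad), for 0.2 s.
4. the foam brick stands in the short bay beside the finished stack (all of step 3 and x of foam in the frame of blue_bin between 0.043 and 0.065 m and y of foam in the frame of blue_bin between -0.011 and 0.011 m and z of foam in the frame of blue_bin below 0.008 m and angle between foam's own z axis and vertical below 0.08 rad), for 0.2 s.
At the end, for the whole second after the job is handed in: Red case flat on the floor of the blue bin's long bay; yellow on red and green on yellow, each centred within 12 mm, long sides within 0.25 rad, level within 0.08 rad; foam brick upright on the floor of the short bay; all released and at rest (all of step 4 and linear speed of each of wheel_case, gear_case, screw_case, foam below 0.02 m/s); the robot touches nothing.
It fails at once if the loose wheel is shifted by more than 30 mm (distance of wheel from where it was at the start of the episode above 0.03 m).
It fails at once if the jar is shifted by more than 30 mm (distance of jar from where it was at the start of the episode above 0.03 m).
It fails at once if the tape roll is shifted by more than 30 mm (distance of tape from where it was at the start of the episode above 0.03 m).
It fails at once if the model car is shifted by more than 30 mm (distance of car from where it was at the start of the episode above 0.03 m).
It also fails if it takes over 109 s, if anything falls off the work surface, if the arm or the gripper's body presses on something with over 40 N, if the wrist force passes 120 N, or if a joint passes its speed limit or range.

## Working session

There is one attempt and no reset: what is moved stays moved. The work goes in short steps, each a Python script; the robot and the scene stay as the last script left them, time stands still between calls to the robot, and variables do not carry over. Pictures are saved under pics/ and viewed, and the job is handed in when it is done.

```bash
ls; mkdir -p pics; python3 - <<'E'
from station import ctrl
import cv2
for n in ("scene","side","wrist"):
    s=ctrl.state(); im=ctrl.get_image(n); cv2.imwrite(f"pics/{n}0.png",im[:,:,::-1])
    print(n,ctrl.camera_info(n))
print(s)
E
```

```text
pics
scene {'K': array([[497.32697156,   0.        , 255.95613487],
       [  0.        , 497.32697156, 192.9658767 ],
       [  0.        ,   0.        ,   1.        ]]), 'distortion': array([-0.17508544,  0.        ,  0.        ,  0.        ,  0.        ]), 'extrinsics': array([[ 7.47198663e-01,  6.64546383e-01, -8.50078839e-03,
        -4.25046751e+02],
       [ 5.73925276e-01, -6.51650706e-01, -4.95944689e-01,
        -3.28350724e+02],
       [-3.35117794e-01,  3.65690391e-01, -8.68312502e-01,
         1.44851977e+03],
       [ 0.00000000e+00,  0.00000000e+00,  0.00000000e+00,
         1.00000000e+00]])}
side {'K': array([[396.78937562,   0.        , 260.30742403],
       [  0.        , 396.78937562, 193.67240323],
       [  0.        ,   0.        ,   1.        ]]), 'distortion': array([-0.01770169,  0.        ,  0.        ,  0.        ,  0.        ]), 'extrinsics': array([[-7.54265068e-01, -6.56492182e-01, -1.01104762e-02,
         4.63812393e+02],
       [-4.99878989e-01,  5.84174701e-01, -6.39422330e-01,
         3.22736509e+02],
       [ 4.25682045e-01, -4.77239912e-01, -7.6
[... 695 characters left out ...]
0,  0.00000000e+00,
         1.00000000e+00]])}
{'time_s': 0.1, 'q': array([ 1.11201155e+00,  3.20257340e-01,  1.56554306e+00, -1.80618535e-05,
        1.25742146e+00, -2.00276803e-02]), 'dq': array([-0.00209305, -0.00150634, -0.00355881,  0.00038362, -0.00035223,
       -0.00010909]), 'effort': array([ 1.04427883e-03, -4.13332772e+01, -2.32509166e+01,  7.27075827e-02,
        4.21942072e-02, -6.24588074e-05]), 'position': array([244.07268027, 520.09195816, 193.19294791]), 'ee_rot': array([ 0.59633763, -0.37951072,  0.59731585,  0.37890213]), 'wrist_force': array([-0.03257675,  0.51512332,  0.28518227]), 'ft_torque': array([ 0.0001924 , -0.02706685, -0.01456134]), 'width': 91.57325748728918}
```

View pics/scene0.png

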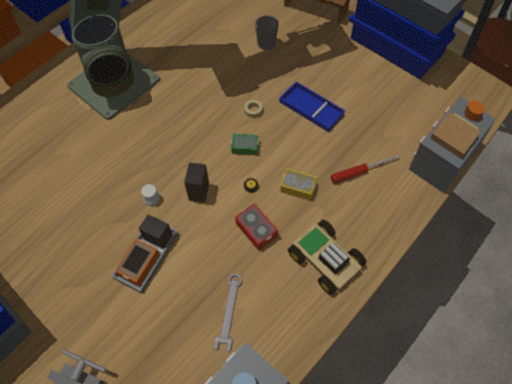

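View pics/side0.png

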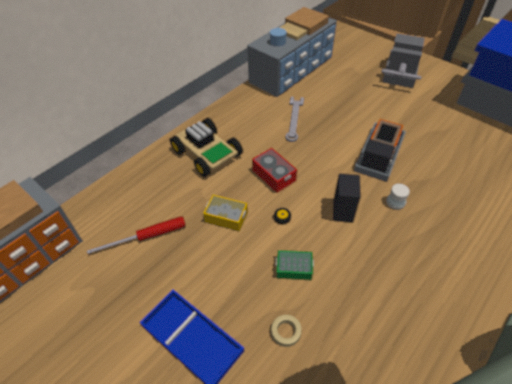

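View pics/wrist0.png

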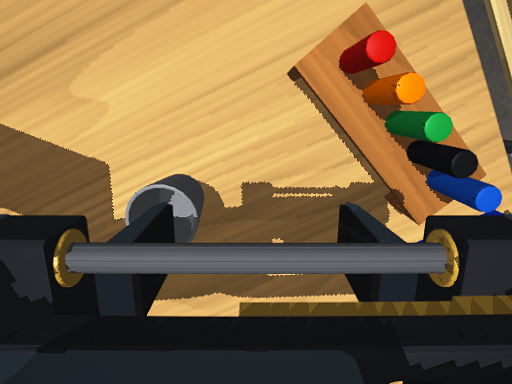

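Scene and side both show everything. In the scene view the red case is at about (257,226), yellow (299,184), green (245,144), foam (197,182) and the blue bin (312,106). The wrist view shows none of them yet. I'll enlarge.

```bash
python3 - <<'E'
import cv2
def crop(n,x,y,w,h,out,f):
    im=cv2.imread(f"pics/{n}0.png")[y:y+h,x:x+w]
    im=cv2.resize(im,None,fx=f,fy=f,interpolation=cv2.INTER_CUBIC)
    for i in range(0,w,10):
        cv2.line(im,(i*f,0),(i*f,6 if i%50 else 14),(255,255,255),1)
        if i%20==0: cv2.putText(im,str(x+i),(i*f,24),0,.4,(255,255,255),1)
    for i in range(0,h,10):
        cv2.line(im,(0,i*f),(6,i*f),(255,255,255),1)
        if i%20==0: cv2.putText(im,str(y+i),(8,i*f+4),0,.4,(255,255,255),1)
    cv2.imwrite(f"pics/{out}.png",im)
crop("side",130,280,130,104,"s_bin",6)
crop("side",195,140,130,100,"s_ry",6)
crop("side",260,160,130,100,"s_gf",6)
crop("scene",225,75,130,90,"c_bin",6)
crop("scene",180,130,150,125,"c_cases",5)
E
```

```text
(no output)
```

View pics/s_bin.png

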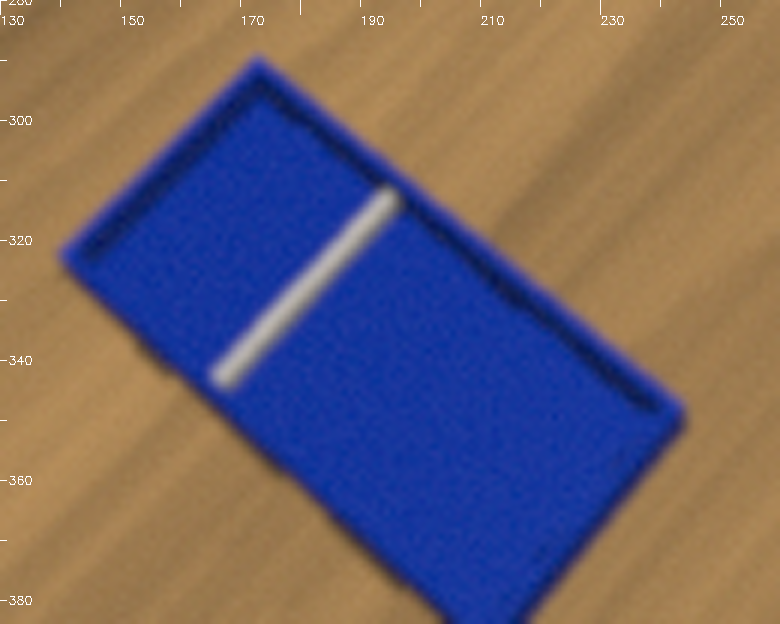

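View pics/s_ry.png

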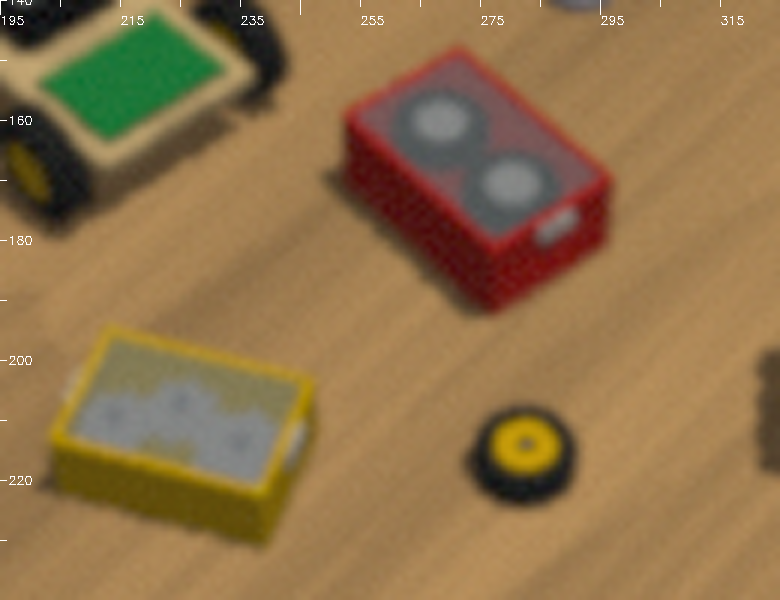

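View pics/s_gf.png

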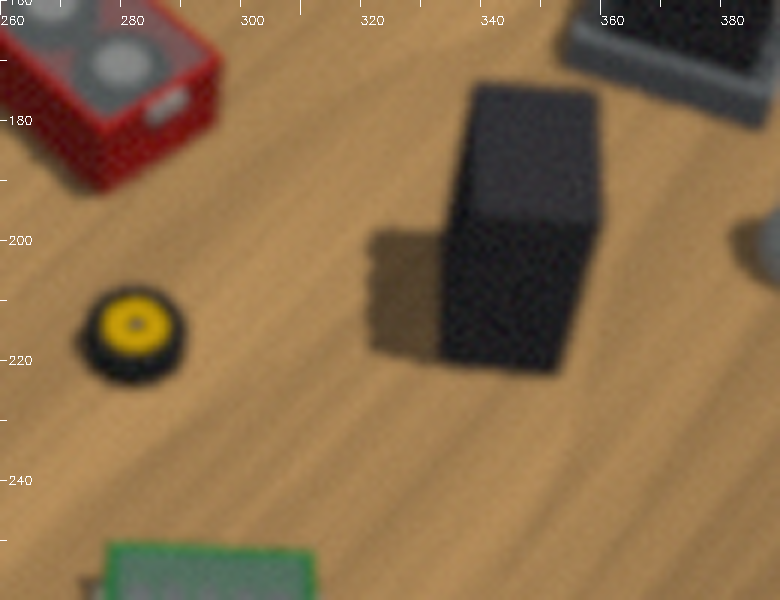

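View pics/c_bin.png

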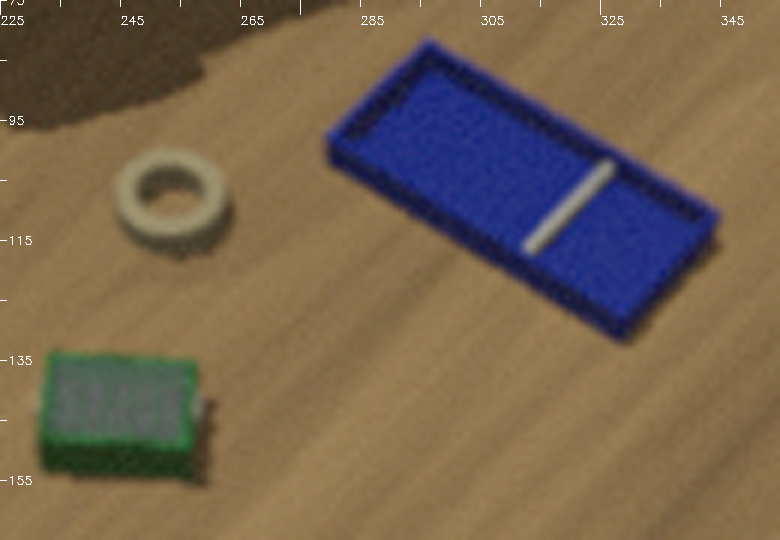

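View pics/c_cases.png

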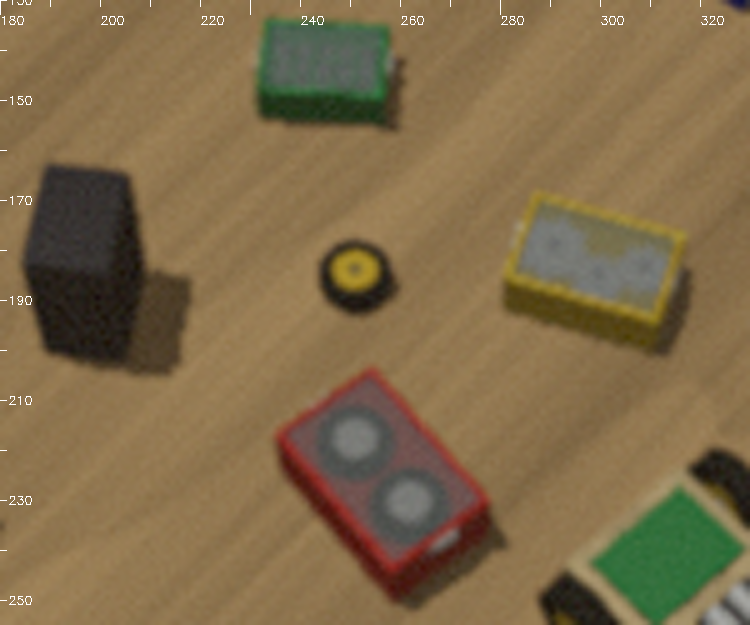

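```bash
cat > h.py <<'E'
import numpy as np, cv2
from scipy.optimize import least_squares
from scipy.spatial.transform import Rotation as R
def proj(K,D,E,P):
    P=np.asarray(P,float).reshape(-1,3)
    r,_=cv2.Rodrigues(E[:3,:3].copy()); return cv2.projectPoints(P,r,E[:3,3].copy(),K,D)[0].reshape(-1,2)
def ray(K,D,E,uv,z):
    n=cv2.undistortPoints(np.float64(uv).reshape(-1,1,2),K,D).reshape(-1,2)
    d=np.c_[n,np.ones(len(n))]@E[:3,:3]; c=-E[:3,:3].T@E[:3,3]
    t=(z-c[2])/d[:,2]; return c+d*t[:,None]
def wristE(ci,pos,quat):
    T=np.eye(4); q=np.asarray(quat); T[:3,:3]=R.from_quat(q[[1,2,3,0]]).as_matrix(); T[:3,3]=pos
    return np.linalg.inv(T@ci["tool_from_camera"])
def rect(L,W): return np.array([[-L/2,-W/2],[L/2,-W/2],[L/2,W/2],[-L/2,W/2]])
def fit(W,L,B):
    """match world corner pts (in any cyclic order) to LxB rect; W ordered cyclic. returns best x,y,yaw,rms"""
    best=None
    for rev in (0,1):
        for k in range(4):
            m=np.roll(rect(L,B),k,0); m=m[::-1] if rev else m
            A=W[:,:2]; mm=m-m.mean(0); a=A-A.mean(0)
            th=np.arctan2((mm[:,0]*a[:,1]-mm[:,1]*a[:,0]).sum(),(mm*a).sum())
            c,s=np.cos(th),np.sin(th); Rm=np.array([[c,-s],[s,c]])
            t=A.mean(0)-Rm@m.mean(0); e=np.sqrt((((m@Rm.T+t)-A)**2).sum(1).mean())
            if best is None or e<best[3]-1e-9: best=(t[0],t[1],th,e)
    return best
E
python3 - <<'E'
from h import *
from station import ctrl
np.set_printoptions(precision=1,suppress=True)
C={n:ctrl.camera_info(n) for n in("scene","side")}
def go(name,n,f,o,pts,z,L=None,B=None):
    c=C[n]; uv=(np.array(pts,float)+.5)/f-.5+np.array(o)
    W=ray(c["K"],c["distortion"],c["extrinsics"],uv,z)
    d=np.linalg.norm(np.roll(W,-1,0)-W,axis=1)
    print(name,n,"edges",d, "fit",np.round(fit(W,L,B),3) if L and len(W)==4 else W[:,:2].round(1).tolist())
s,c,g=(195,140),(180,130),(260,160)
go("bin","scene",6,(225,75),[(428,40),(718,215),(625,325),(328,137)],20,170,80)
go("bin3","side",6,(130,280),[(60,256),(257,55),(688,415)],20)
go("rib","scene",6,(225,75),[(611,165),(531,248)],12)
go("red","side",6,s,[(458,47),(346,112),(494,245),(612,180)],40,92,60)
go("red","scene",5,c,[(373,369),(278,436),(397,563),(488,500)],40,92,60)
go("yel","side",6,s,[(110,328),(52,435),(262,490),(314,380)],34,80,54)
go("yel","scene",5,c,[(537,193),(507,282),(657,322),(686,235)],34,80,54)
go("grn","scene",5,c,[(267,20),(388,27),(387,100),(260,95)],28,68,48)
go("grn","side",6,g,[(108,543),(315,552)],28)
go("foam","side",6,g,[(474,84),(598,94),(602,222),(447,218)],90,44,60)
go("foam","scene",5,c,[(46,165),(130,173),(140,265),(26,262)],90,44,60)
E
```

```text
bin scene edges [168.3  79.9 171.   78.6] fit [504.9 305.8   0.    1.4]
bin3 side edges [ 79.2 172.3 187.8] fit [[585.7, 351.3], [590.6, 272.2], [418.5, 265.8]]
rib scene edges [64.4 64.4] fit [[528.0, 344.7], [530.5, 280.4]]
red side edges [55.8 87.5 54.9 90.9] fit [640.5 -77.    3.    2.9]
red scene edges [57.6 86.7 53.3 88.3] fit [640.1 -78.4  -0.2   3.4]
yel side edges [50.3 76.8 50.  77.1] fit [640.2  81.5  -2.7   2.5]
yel scene edges [54.6 76.5 52.9 78. ] fit [640.9  80.    0.4   1.5]
grn scene edges [64.4 46.9 66.2 48.5] fit [455.8  82.9   0.7   1.6]
grn side edges [66.3 66.3] fit [[494.3, 87.4], [442.0, 46.8]]
foam side edges [41.6 56.4 49.8 60.9] fit [460.6 -89.   -2.6   3.4]
foam scene edges [41.3 52.2 54.2 54.9] fit [462.1 -91.4   0.7   5.4]
```

```bash
cat >> h.py <<'E'
def quat(phi):
    z=np.array([np.cos(phi),np.sin(phi),0]);x=np.array([0,0,-1.]);y=np.cross(z,x)
    q=R.from_matrix(np.c_[x,y,z]).as_quat(); return q[[3,0,1,2]]
def yax(phi): return np.array([-np.sin(phi),np.cos(phi)])
def best_phi(ctrl,pos,phi):
    """choose phi or phi+pi by reach and joint-6 travel"""
    q0=ctrl.state()["q"]; o=[]
    for p in (phi,phi+np.pi):
        q=ctrl.solve_ik(list(pos),list(quat(p)))
        if q is not None: o.append((np.abs(np.array(q)-q0).max(),p,np.round(q,2)))
    return sorted(o,key=lambda a:a[0])
def look(ctrl,name,obj,phi,z=120,move=True):
    p=np.array(obj)-68*yax(phi)
    if move: ctrl.move_ptp([p[0],p[1],z],list(quat(phi)))
    s=ctrl.state(); im=ctrl.get_image("wrist"); cv2.imwrite(f"pics/{name}.png",im[:,:,::-1])
    np.savez(f"pics/{name}.npz",pos=s["position"],rot=s["ee_rot"],t=s["time_s"]); print(name,s["position"].round(1),s["time_s"])
def wray(ctrl,name,uv,z):
    d=np.load(f"pics/{name}.npz"); ci=ctrl.camera_info("wrist")
    return ray(ci["K"],ci["distortion"],wristE(ci,d["pos"],d["rot"]),uv,z)
def wproj(ctrl,name,P):
    d=np.load(f"pics/{name}.npz"); ci=ctrl.camera_info("wrist")
    return proj(ci["K"],ci["distortion"],wristE(ci,d["pos"],d["rot"]),P)
E
python3 - <<'E'
from h import *
from station import ctrl
for n,o,th in(("bin",(505,306),.03),("red",(640,-77),-.2)):
    for s in(1,-1):
        ph=th+s*np.pi/2
        print(n,s,best_phi(ctrl,(*(np.array(o)-68*yax(ph)),120),ph)[:], best_phi(ctrl,(*o,60),ph)[0])
c=ctrl.camera_info("scene")
for n,uv,z in(("wheel",(251,185),14),("jar",(149,190),45),("tape",(253.5,107),18),("car",(327,257),40),("greybin",(146,253),30)): print(n,ray(c["K"],c["distortion"],c["extrinsics"],[uv],z).round())
E
```

```text
bin 1 [(np.float64(1.1051750837001686), 1.6007963267948966, array([ 0.48,  0.49,  1.49, -0.  ,  1.17, -1.13])), (np.float64(2.0364175698896245), 4.74238898038469, array([ 0.48,  0.49,  1.49, -0.  ,  1.17,  2.02]))] (np.float64(1.0554856538404467), 1.6007963267948966, array([ 0.53,  0.46,  1.71, -0.  ,  0.97, -1.08]))
bin -1 [(np.float64(0.9946811103217597), 1.6007963267948966, array([ 0.59,  0.31,  1.77, -0.  ,  1.05, -1.01])), (np.float64(2.1469115432680335), -1.5407963267948965, array([ 0.59,  0.31,  1.77, -0.  ,  1.05,  2.13]))] (np.float64(1.0554856538404467), 1.6007963267948966, array([ 0.53,  0.46,  1.71, -0.  ,  0.97, -1.08]))
red 1 [(np.float64(1.49431755674547), 1.3707963267948966, array([-0.14,  0.58,  1.32, -0.  ,  1.24, -1.51])), (np.float64(1.6472750968443233), 4.5123889803846895, array([-0.14,  0.58,  1.32, -0.  ,  1.24,  1.63]))] (np.float64(1.4883627430565924), 1.3707963267948966, array([-0.14,  0.53,  1.58, -0.  ,  1.03, -1.51]))
red -1 [(np.float64(1.4810071790272483), 1.3707963267948966, array([-0.13,  0.38,  1.67, -0.  ,  1.09, -1.5 ])), (np.float64(1.660585474562545), -1.7707963267948965, array([-0.13,  0.38,  1.67, -0.  ,  1.09,  1.64]))] (np.float64(1.4883627430565924), 1.3707963267948966, array([-0.14,  0.53,  1.58, -0.  ,  1.03, -1.51]))
wheel [[551.   2.  14.]]
jar [[ 385. -188.   45.]]
tape [[390. 192.  18.]]
car [[819. -37.  40.]]
greybin [[ 497. -304.   30.]]
```

```bash
python3 - <<'E'
from h import *
from station import ctrl
look(ctrl,"w_bin",(505,306),.03+np.pi/2)
look(ctrl,"w_red",(640,-77),-.2+np.pi/2)
E
```

```text
w_bin [572.5 308.9 120.2] 1.625
w_red [706.7 -89.  120.1] 3.225
```

View pics/w_bin.png

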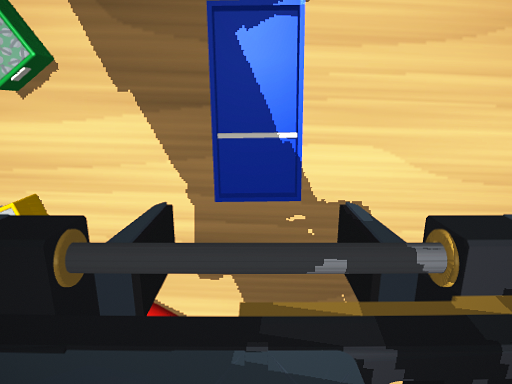

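View pics/w_red.png

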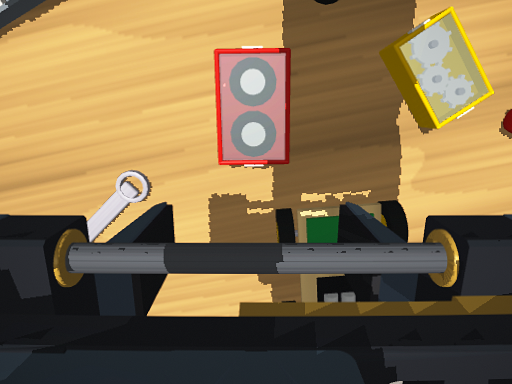

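The bin spans rows 0–201 and columns 208–304, with its rib at row 135. The red case's top spans about (216–290, 48–165). I'll zoom for exact corners.

```bash
cat >> h.py <<'E'
def crop(n,x,y,w,h,out,f):
    im=cv2.imread(f"pics/{n}.png")[y:y+h,x:x+w]
    im=cv2.resize(im,None,fx=f,fy=f,interpolation=cv2.INTER_CUBIC)
    for i in range(0,w,10):
        cv2.line(im,(i*f,0),(i*f,8),(255,0,255),1)
        if i%20==0: cv2.putText(im,str(x+i),(i*f,20),0,.4,(255,0,255),1)
    for i in range(0,h,10):
        cv2.line(im,(0,i*f),(8,i*f),(255,0,255),1)
        if i%20==0: cv2.putText(im,str(y+i),(8,i*f+4),0,.4,(255,0,255),1)
    cv2.imwrite(f"pics/{out}.png",im)
E
python3 -c "
from h import *
crop('w_bin',195,0,130,75,'w_bin_a',6);crop('w_bin',195,120,130,90,'w_bin_b',6);crop('w_red',200,35,110,140,'w_red_a',4)"
```

```text
(no output)
```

View pics/w_bin_a.png

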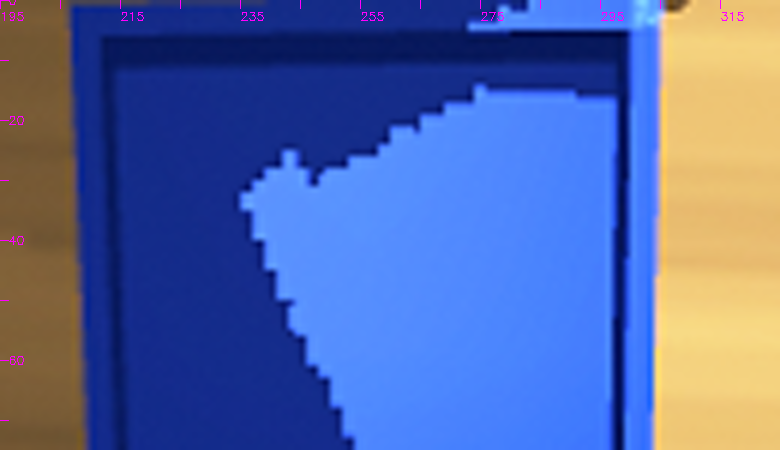

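View pics/w_bin_b.png

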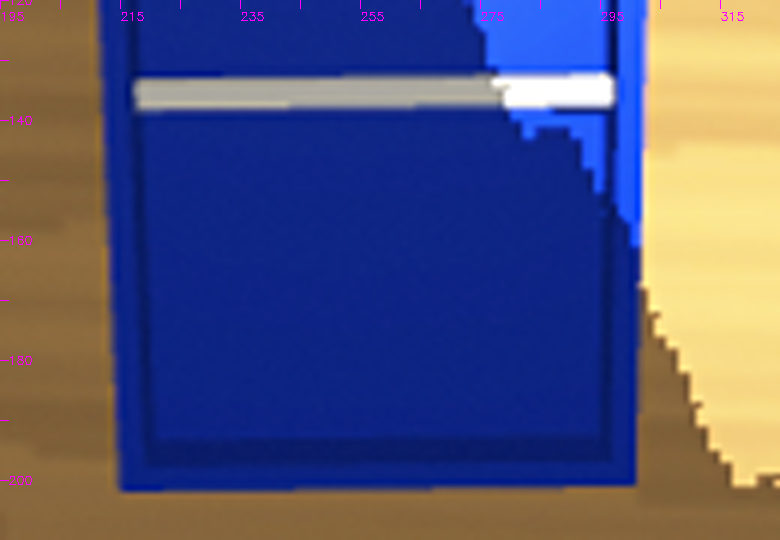

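View pics/w_red_a.png

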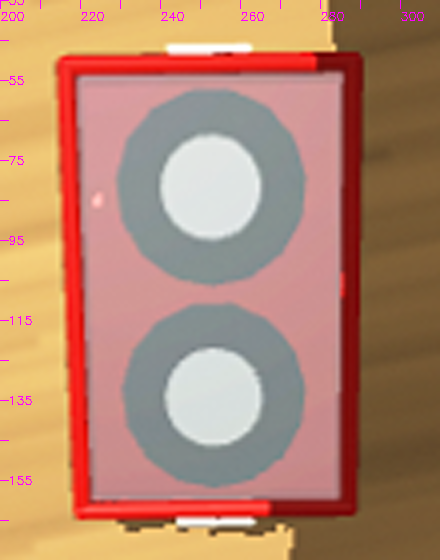

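```bash
python3 - <<'E'
from h import *
from station import ctrl
def px(p,f,o): return (np.array(p,float)+.5)/f-.5+np.array(o)
b=np.r_[px([(72,5),(660,0)],6,(195,0)),px([(635,485),(121,491)],6,(195,120))]
W=wray(ctrl,"w_bin",b,20); print([float(round(v,3)) for v in fit(W,170,80)],np.linalg.norm(np.roll(W,-1,0)-W,axis=1).round(1),W[:,:2].round(1).tolist())
# inner rim corners
b=np.r_[px([(102,38),(628,31)],6,(195,0)),px([(611,462),(147,467)],6,(195,120))]
W=wray(ctrl,"w_bin",b,20); print("inner",[float(round(v,3)) for v in fit(W,162,72)],np.linalg.norm(np.roll(W,-1,0)-W,axis=1).round(1))
W=wray(ctrl,"w_bin",px([(135,93),(612,90)],6,(195,120)),12); print("rib",W.round(1).tolist())
W=wray(ctrl,"w_red",px([(58,56),(362,53),(356,515),(76,517)],4,(200,35)),40); print("red",[float(round(v,3)) for v in fit(W,92,60)],np.linalg.norm(np.roll(W,-1,0)-W,axis=1).round(1))
C=ctrl.camera_info("scene")
W=ray(C["K"],C["distortion"],C["extrinsics"],px([(428,40),(718,215),(625,325),(328,137)],6,(225,75)),20);print("scene bin",[float(round(v,3)) for v in fit(W,170,80)])
E
```

```text
[504.747, 306.256, -3.1, 0.494] [ 79.3 169.1  79.5 169.4] [[421.7, 263.1], [418.7, 342.4], [587.6, 349.5], [591.0, 270.1]]
inner [504.854, 306.265, -3.098, 0.431] [ 71.2 161.5  71.5 161.4]
rib [[530.6, 271.2, 12.0], [527.9, 343.3, 12.0]]
red [640.258, -79.33, 2.954, 0.891] [58.9 90.7 58.7 90.6]
scene bin [504.858, 305.759, 0.035, 1.428]
```

Bin is at (504.8, 306.2) with yaw 0.042; rim, inner and scene fits agree to within about 1 mm. Red is at (640.2, −79.3) with yaw −0.188. Both fit their known sizes, so I'll pick red.

```bash
cat >> h.py <<'E'
BIN=np.array([504.8,306.2]); BY=0.042
def binpt(x,y=0): return BIN+np.array([np.cos(BY)*x-np.sin(BY)*y,np.sin(BY)*x+np.cos(BY)*y])
def pick(ctrl,xy,phi,ztcp,force,zlift=150,zpre=None):
    q=list(quat(phi))
    ctrl.move_ptp([*xy,zpre or ztcp+70],q)
    ctrl.move_straight([*xy,ztcp],rate=120)
    print("down",ctrl.state()["position"].round(1),ctrl.state()["wrist_force"].round(1))
    ctrl.grip(0,force); s=ctrl.state(); print("width",s["width"],s["time_s"])
    ctrl.move_straight([*xy,zlift],rate=150); s=ctrl.state(); print("lift",s["width"],s["wrist_force"].round(1),s["time_s"])
E
python3 - <<'E'
from h import *
from station import ctrl
pick(ctrl,(640.2,-79.3),-.188+np.pi/2,35,30)
look(ctrl,"w_red2",None,0,move=False) if False else None
p=binpt(-29); ph=BY+np.pi/2
ctrl.move_ptp([*p,150],list(quat(ph)))
s=ctrl.state(); print(s["position"],s["q"].round(2),s["time_s"],p)
for n in("scene","side","wrist"): cv2.imwrite(f"pics/h1{n}.png",ctrl.get_image(n)[:,:,::-1])
E
```

```text
down [641.2 -79.4  35.5] [-0.3 -0.2 -0.6]
width 0.394636600847192 5.7583
lift 0.5136438773387436 [-0.3  0.4  0.9] 6.675
[476.5125789  304.27818496 149.8987123 ] [ 0.55  0.34  1.66 -0.    1.15 -1.06] 8.2167 [475.82557424 304.98235806]
```

View pics/h1wrist.png

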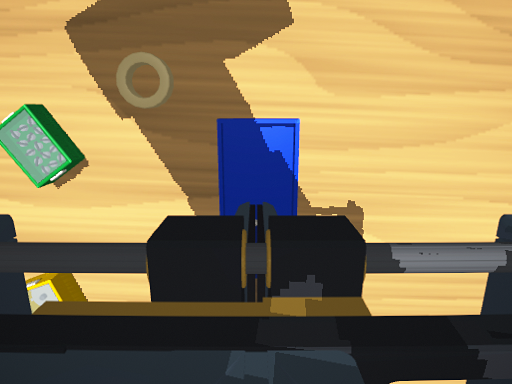

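View pics/h1scene.png

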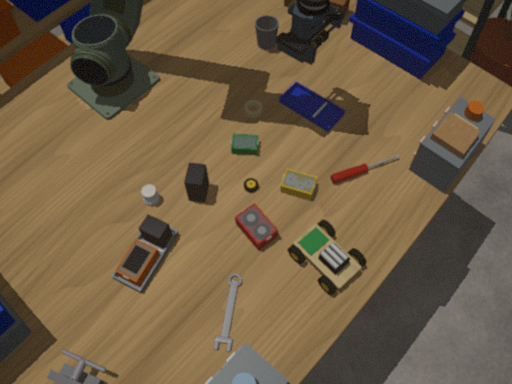

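The fingers closed to 0.4 mm, so nothing was grasped, although the TCP reached z = 35. In the scene view red is still near (257,226). I'll check whether it moved before doing anything else.

```bash
python3 - <<'E'
from h import *
a=cv2.imread("pics/side0.png")[130:210,240:320];b=cv2.imread("pics/h1side.png")[130:210,240:320]
c=cv2.imread("pics/scene0.png")[190:270,220:300];d=cv2.imread("pics/h1scene.png")[190:270,220:300]
im=np.vstack([np.hstack([a,b]),np.hstack([c,d])]);cv2.imwrite("pics/cmp1.png",cv2.resize(im,None,fx=3.6,fy=3.6,interpolation=cv2.INTER_CUBIC))
crop("h1scene",250,0,130,130,"h1g",4)
E
```

```text
(no output)
```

View pics/cmp1.png

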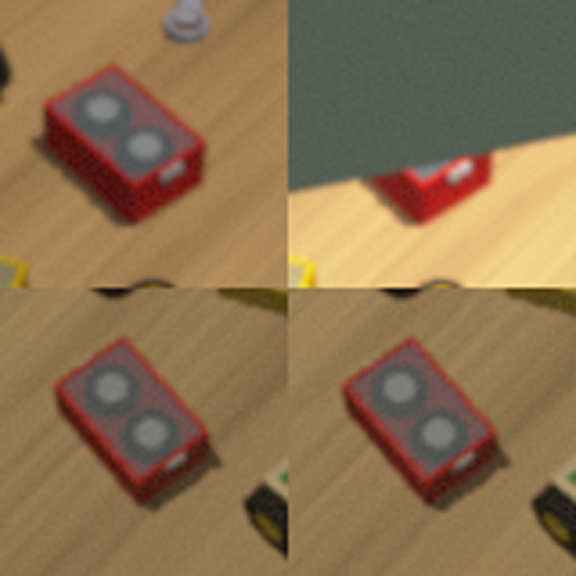

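View pics/h1g.png

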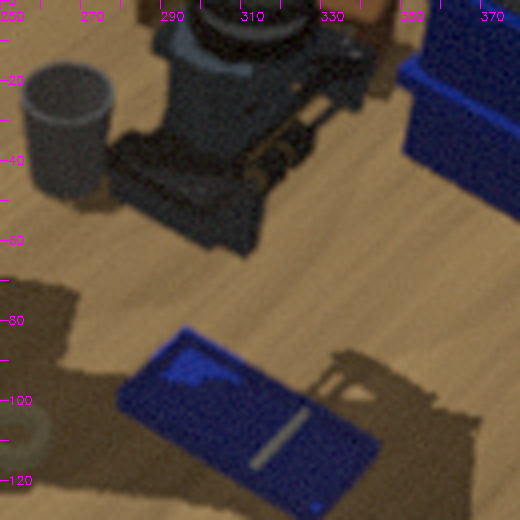

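View pics/h1side.png

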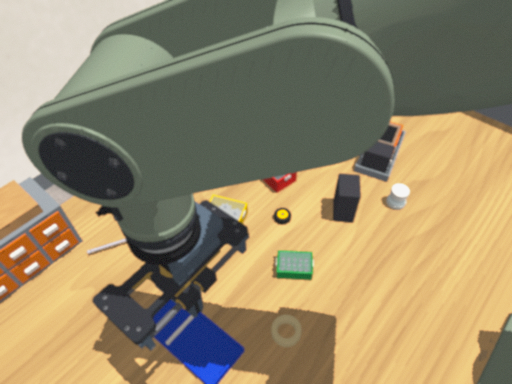

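Red hasn't moved at all, so the fingers must have closed above it. I'll compare the reported TCP with where the fingertips appear in the pictures.

```bash
python3 - <<'E'
from h import *
from station import ctrl
s=ctrl.state(); print(s["position"],s["ee_rot"],s["q"])
c=ctrl.camera_info("scene");cs=ctrl.camera_info("side");w=ctrl.camera_info("wrist")
E=np.linalg.inv(w["tool_from_camera"])
for x in(14,-5,-65,-100): 
    P=s["position"]-[0,0,x]
    print(x,proj(c["K"],c["distortion"],c["extrinsics"],P).round(),proj(cs["K"],cs["distortion"],cs["extrinsics"],P).round(),proj(w["K"],w["distortion"],E,[x,0,0]).round())
E
python3 -c "
from h import *
crop('h1side',80,200,190,184,'h1gs',4)"
```

```text
[476.55374019 304.15733032 149.92105228] [-0.48979301  0.51003364 -0.48983893 -0.50992775] [ 5.47824673e-01  3.35740381e-01  1.65621375e+00 -1.76798418e-04
  1.14966316e+00 -1.06323156e+00]
14 [[307.  70.]] [[193. 315.]] [[258. 214.]]
-5 [[307.  65.]] [[191. 310.]] [[258. 224.]]
-65 [[309.  48.]] [[185. 291.]] [[259. 273.]]
-100 [[310.  38.]] [[180. 278.]] [[260. 327.]]
```

View pics/h1gs.png

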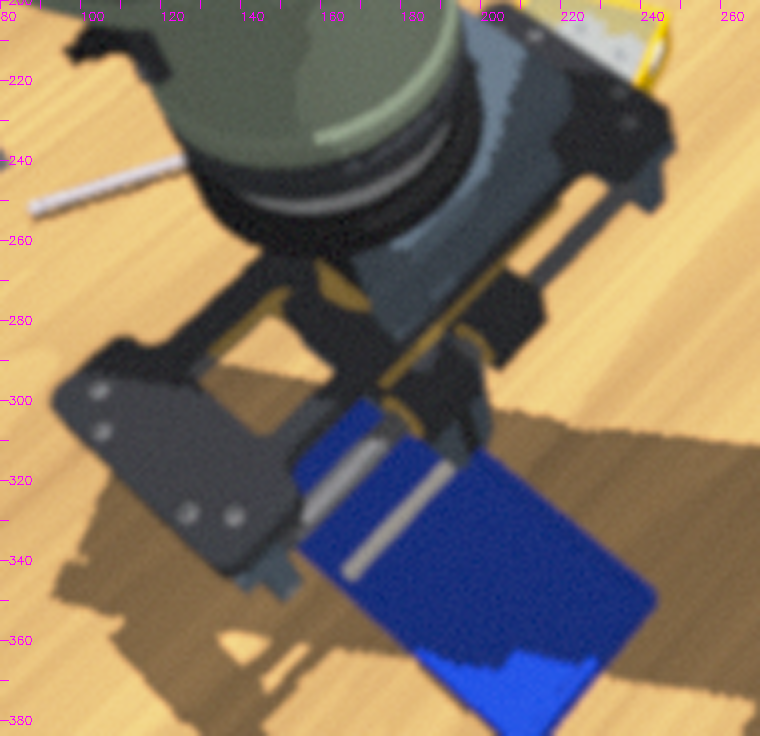

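The fingertips project to (193,315) in the side view, where they are seen, so calibration and TCP agree. I'll retry step by step, with pictures before and during closing.

```bash
python3 - <<'E'
from h import *
from station import ctrl
xy=(640.2,-79.3)
ctrl.grip(91,30)
ctrl.move_ptp([*xy,105],list(quat(-.188+np.pi/2)))
ctrl.move_straight([*xy,33],rate=120)
s=ctrl.state();print(s["position"],s["width"])
for n in("scene","side","wrist"): cv2.imwrite(f"pics/d1{n}.png",ctrl.get_image(n)[:,:,::-1])
for w in (70,62,56):
    ctrl.grip(w,20); s=ctrl.state();print(w,s["width"],s["position"].round(1),s["wrist_force"].round(1),s["time_s"])
cv2.imwrite(f"pics/d2wrist.png",ctrl.get_image("wrist")[:,:,::-1])
E
```

```text
[640.83822279 -79.08906456  33.63858076] 90.81541326867962
70 70.0733199544673 [640.2 -79.3  33. ] [-0.4 -0.4 -0.1] 12.7333
62 61.71856360944049 [640.2 -79.3  33. ] [0.2 0.6 0.2] 13.0917
56 55.9441011208883 [640.2 -79.3  33. ] [-0.5  0.3  0.7] 13.4167
```

View pics/d1scene.png

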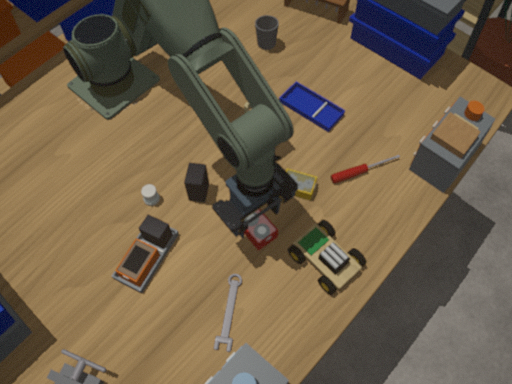

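View pics/d2wrist.png

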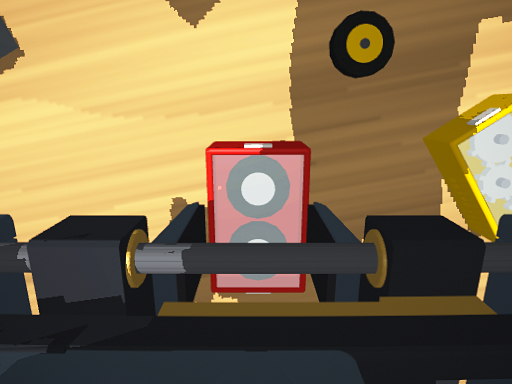

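```bash
python3 - <<'E'
from h import *
from station import ctrl
w=ctrl.camera_info("wrist");E=np.linalg.inv(w["tool_from_camera"])
for P in([14,0,-28],[14,0,28],[-5,0,-28],[-5,0,28],[-5,16,-28],[-5,16,28],[14,16,28],[14,16,-28],[-7,-46,30],[-7,46,30],[-7,46,-30]): print(P,proj(w["K"],w["distortion"],E,P).round(1))
crop("d2wrist",160,130,200,180,"d2c",4)
E
```

```text
[14, 0, -28] [[215.4 213.3]]
[14, 0, 28] [[300.4 213.3]]
[-5, 0, -28] [[211.6 223.4]]
[-5, 0, 28] [[304.6 223.4]]
[-5, 16, -28] [[210.8 197.8]]
[-5, 16, 28] [[305.6 197.8]]
[14, 16, 28] [[301.2 189.8]]
[14, 16, -28] [[214.7 189.8]]
[-7, -46, 30] [[305.4 293. ]]
[-7, 46, 30] [[311.6 147.5]]
[-7, 46, -30] [[205.  147.4]]
```

View pics/d2c.png

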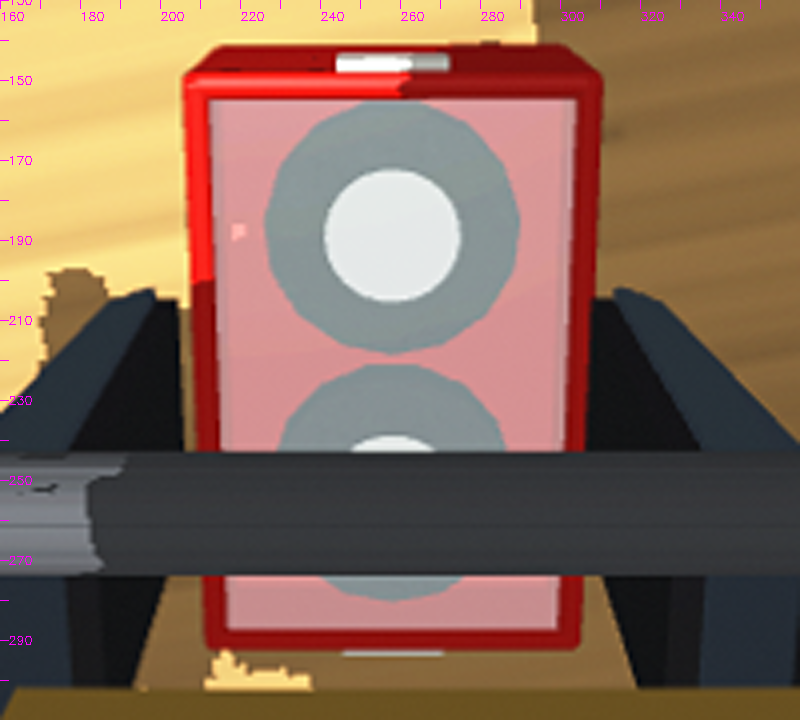

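The case sits centred between the fingers, with a small visible gap even at a reading of 56 mm. I'll keep closing slowly and watch.

```bash
python3 - <<'E'
from h import *
from station import ctrl
ims=[]
for w in (52,46,36):
    ctrl.grip(w,20); s=ctrl.state();print(w,s["width"],s["position"].round(1),s["wrist_force"].round(1),s["ft_torque"].round(2),s["time_s"])
    ims.append(ctrl.get_image("wrist")[130:310,160:360,::-1])
    if s["width"]>w+2: break
ims.append(ctrl.get_image("side")[130:310,160:360,::-1])
cv2.imwrite("pics/d3.png",cv2.resize(np.hstack(ims[-3:]),None,fx=1.33,fy=1.33))
E
```

```text
52 51.917109306928715 [640.2 -79.3  33. ] [ 0.  -0.3  0.5] [ 0.01 -0.01  0.06] 13.7583
46 45.91902174486385 [640.2 -79.3  33. ] [-0.6  0.3  0.4] [ 0.    0.04 -0.07] 14.1333
36 36.27878243250133 [640.2 -79.3  33. ] [0.4 0.4 0.2] [ 0.06 -0.03  0.02] 14.5667
```

View pics/d3.png

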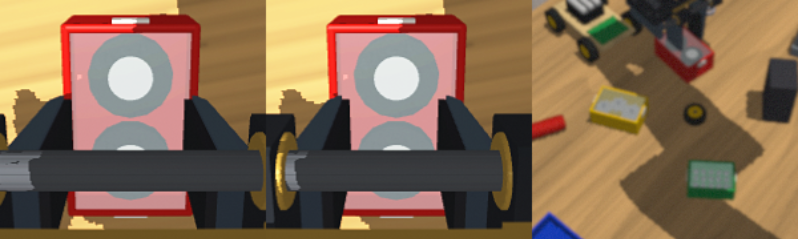

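Now it's clear: the fingers are closing above the lid at a reported TCP height of 33 mm. The fingertips are physically higher than the given geometry says. I'll measure where they really are.

```bash
python3 - <<'E'
from h import *
from station import ctrl
s=ctrl.state(); print(s["position"],s["q"])
for n in("side","wrist"): cv2.imwrite(f"pics/e{n}.png",ctrl.get_image(n)[:,:,::-1])
crop("eside",230,110,100,90,"es",7); crop("ewrist",180,130,160,130,"ew",5)
c=ctrl.camera_info("side");w=ctrl.camera_info("wrist");E=np.linalg.inv(w["tool_from_camera"])
T=np.eye(4);q=s["ee_rot"];Rm=R.from_quat(q[[1,2,3,0]]).as_matrix()
for x in(14,-5,-20):
  for y in(16,-16):
    for z in(-18,18):
      P=Rm@[x,y,z]+s["position"]; print((x,y,z),"side",proj(c["K"],c["distortion"],c["extrinsics"],P).round(1)[0],"wrist",proj(w["K"],w["distortion"],E,[x,y,z]).round(1)[0])
E
```

```text
[640.19463286 -79.30041396  32.97782961] [-1.41062289e-01  5.57646956e-01  1.60574395e+00 -1.56542565e-05
  9.78243688e-01 -1.52389167e+00]
(14, 16, -18) side [285.  169.8] wrist [230.1 189.8]
(14, 16, 18) side [272.9 177.1] wrist [285.8 189.8]
(14, -16, -18) side [276.1 162. ] wrist [231. 236.]
(14, -16, 18) side [264.1 169.1] wrist [284.7 236. ]
(-5, 16, -18) side [285.3 164.1] wrist [227.7 197.8]
(-5, 16, 18) side [273.  171.4] wrist [288.7 197.8]
(-5, -16, -18) side [276.3 156.3] wrist [228.8 247.9]
(-5, -16, 18) side [264.1 163.3] wrist [287.4 247.9]
(-20, 16, -18) side [285.6 159.4] wrist [225.4 205.3]
(-20, 16, 18) side [273.1 166.7] wrist [291.4 205.3]
(-20, -16, -18) side [276.4 151.6] wrist [226.7 259. ]
(-20, -16, 18) side [264.1 158.6] wrist [289.8 259. ]
```

View pics/es.png

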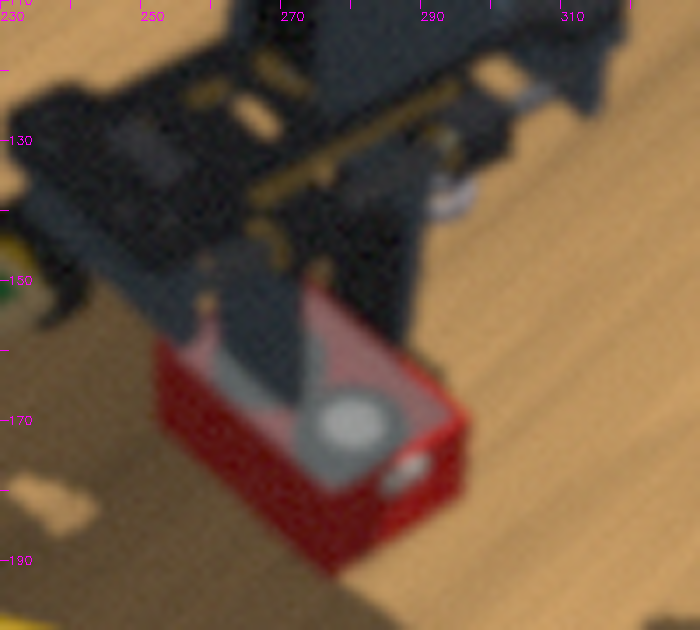

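View pics/ew.png

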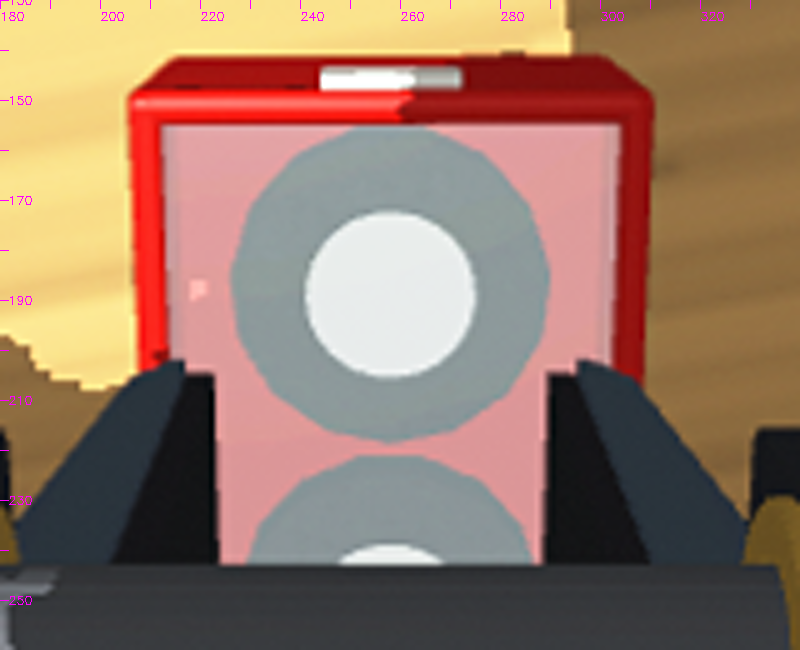

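Both views agree. In the wrist picture the pad tips are at row 205 with 66 px separation, and in the side picture the finger corner is at (271.5,168.5). That puts the tips about 14–20 mm *behind* the TCP, not 14 mm ahead. The fingers are already over the lid, so I'll confirm with a light touch, stopping at a small force.

```bash
python3 - <<'E'
from h import *
from station import ctrl
xy=(640.2,-79.3)
for z in list(range(30,14,-1)):
    ctrl.move_straight([*xy,z],rate=40); f=[ctrl.state()["wrist_force"][2]]
    ctrl.dwell(.05); s=ctrl.state(); f.append(s["wrist_force"][2])
    print(z,s["position"][2].round(2),np.round(f,1))
    if max(f)>3: break
print(s["time_s"])
ctrl.move_straight([*xy,60],rate=150)
E
```

```text
30 29.8 [-0.3  0.1]
29 28.97 [-0.2  0. ]
28 27.98 [0.1 0.1]
27 26.98 [-0.7  0.2]
26 25.96 [-0.3  0.6]
25 24.98 [0.2 0.2]
24 23.96 [-0.6 -0.5]
23 22.95 [0.5 0.3]
22 21.96 [-0.4  0.5]
21 20.95 [ 0.2 -0. ]
20 20.34 [2.  3.2]
18.0667
```

The touch is at TCP z ≈ 20.5 on the 40 mm lid, so the fingertips are really 19.5 mm *behind* the reported TCP. I'll plan with tip z = TCP z + 19.5 and retry red.

```bash
cat >> h.py <<'E'
TIP=19.5  # tip z = tcp z + TIP (measured by touch)
E
python3 - <<'E'
from h import *
from station import ctrl
ctrl.grip(91,30)
pick(ctrl,(640.2,-79.3),-.188+np.pi/2,21-TIP,30,zlift=100,zpre=60)
cv2.imwrite("pics/f1.png",ctrl.get_image("wrist")[:,:,::-1])
E
```

```text
down [640.7 -79.4   1.8] [-0.5  0.3  1.3]
width 59.806693915900446 20.9083
lift 59.49672512529262 [-0.3 -0.5 -2.3] 21.7167
```

View pics/f1.png

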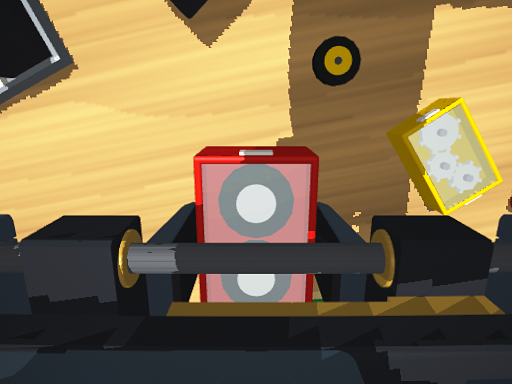

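Red is held (width 59.8, level in view). Place it in the long bay.

```bash
cat >> h.py <<'E'
def place(ctrl,xy,phi,zbot,rel,zsafe=100,opening=80):
    """zbot: height the underside should reach; rel: fingertip height above object's underside"""
    q=list(quat(phi)); zt=zbot+rel-TIP
    ctrl.move_ptp([*xy,zsafe],q)
    ctrl.move_straight([*xy,zt+8],rate=150); ctrl.dwell(.15)
    f0=ctrl.state()["wrist_force"][2]
    for z in np.arange(zt+3,zt-2.6,-1):
        ctrl.move_straight([*xy,z],rate=40); ctrl.dwell(.05); s=ctrl.state(); f=s["wrist_force"][2]-f0
        if f>3: break
    print("contact at",(s["position"]-[0,0,zt]).round(1),"F",round(f,1)," xy target",np.round(xy,1))
    ctrl.grip(opening); ctrl.move_straight([*xy,zsafe],rate=200)
    s=ctrl.state(); print("released",s["width"],s["time_s"])
E
python3 - <<'E'
from h import *
from station import ctrl
place(ctrl,binpt(-29),BY+np.pi/2,4,21)
ctrl.grip(91)
look(ctrl,"w_yel",(640.5,80.7),.4-np.pi/2 if 0 else .4+np.pi/2,z=100)
cv2.imwrite("pics/g1s.png",ctrl.get_image("scene")[:,:,::-1])
crop("g1s",225,75,130,90,"g1sc",6)
E
```

```text
contact at [4.761e+02 3.051e+02 4.000e-01] F 5.3  xy target [475.8 305. ]
released 79.85251884071035 26.5417
w_yel [702.4 108.1  99.9] 28.0917
```

View pics/g1sc.png

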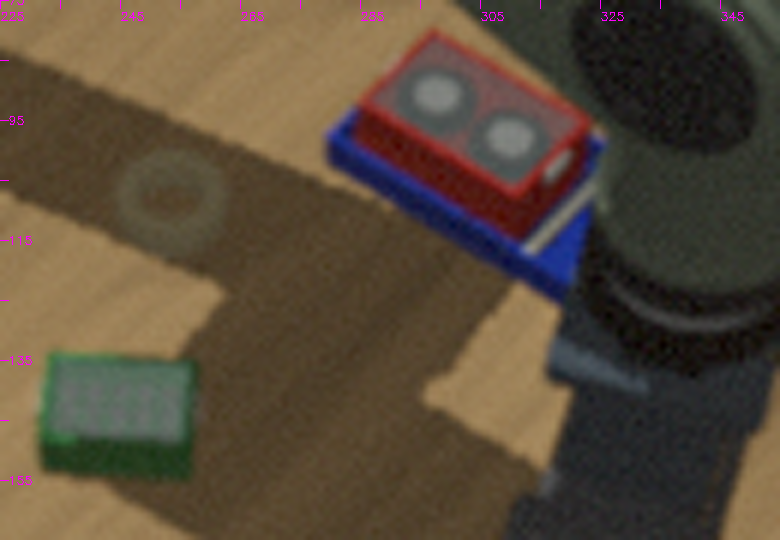

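View pics/w_yel.png

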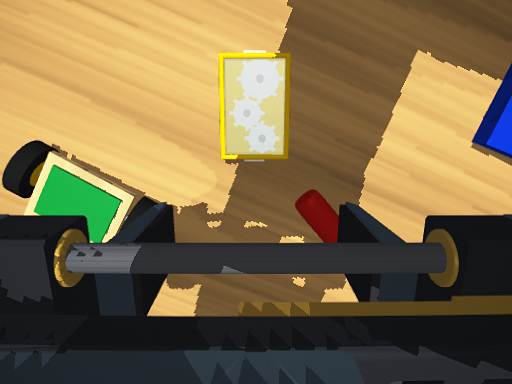

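Red sits in the long bay. In the wrist view yellow's top spans about (220–290, 53–160). Zoom and fit.

```bash
python3 -c "
from h import *
crop('w_yel',205,40,100,130,'w_yel_a',4)"
```

```text
(no output)
```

View pics/w_yel_a.png

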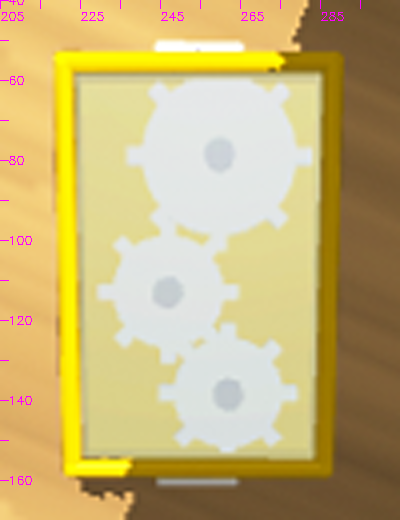

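```bash
python3 - <<'E'
from h import *
from station import ctrl
def px(p,f,o): return (np.array(p,float)+.5)/f-.5+np.array(o)
fl=lambda v:[float(round(a,3)) for a in v]
W=wray(ctrl,"w_yel",px([(54,53),(344,54),(333,474),(63,478)],4,(205,40)),34); F=fit(W,80,54); print("yel",fl(F),np.linalg.norm(np.roll(W,-1,0)-W,axis=1).round(1))
C=ctrl.camera_info("scene")
W=ray(C["K"],C["distortion"],C["extrinsics"],px([(435,30),(592,125),(517,195),(360,100)],6,(225,75)),44);r=fit(W,92,60);print("red",fl(r))
d=np.array(r[:2])-BIN; print("in bin",d@[np.cos(BY),np.sin(BY)],d@[-np.sin(BY),np.cos(BY)])
assert F[3]<2 and np.hypot(F[0]-640.5,F[1]-80.7)<6
ph=F[2]+np.pi/2; ph-=np.pi*round((ph-np.pi/2)/np.pi); print(ph)
pick(ctrl,F[:2],ph,14-TIP,25,zlift=110,zpre=60)
look(ctrl,"w_red3",binpt(-29),BY+np.pi/2,z=120)
crop("w_red3",195,30,130,150,"w_red3a",4)
E
```

```text
yel [640.401, 79.77, -2.742, 0.813] [53.4 78.1 53.5 79.1]
red [475.501, 304.674, 0.028, 2.107]
in bin -29.336792863888522 -0.2940099306378365
1.970609328280617
down [641.4  80.1  -4.9] [-0.3 -0.1  0.3]
width 54.057710645733 29.9667
lift 53.836185415317196 [-0.8 -0.1 -3. ] 30.8833
w_red3 [544.  307.  119.4] 31.8583
```

View pics/w_red3.png

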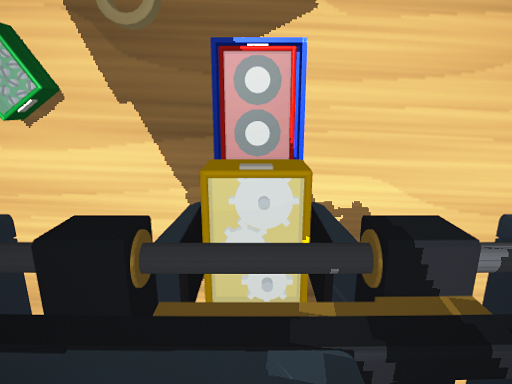

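View pics/w_red3a.png

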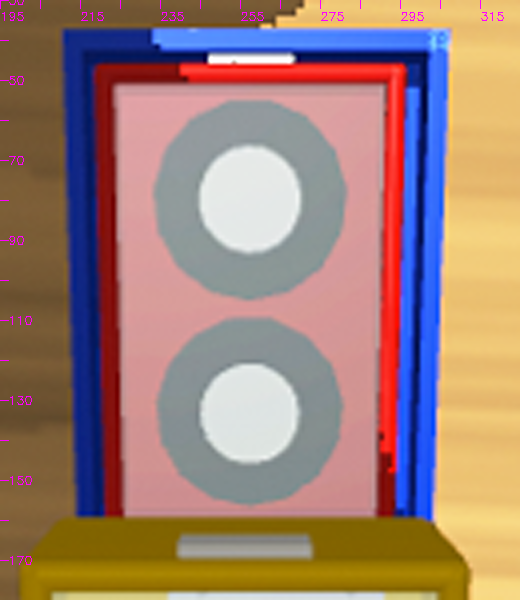

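Red is centred in the bay (bin frame −29.3, −0.3; square with the walls in the wrist view). Yellow is held at 53.9 mm. Stack it, then look at green.

```bash
python3 - <<'E'
from h import *
from station import ctrl
place(ctrl,binpt(-29),BY+np.pi/2,44,14,zsafe=130)
cv2.imwrite("pics/k1s.png",ctrl.get_image("scene")[:,:,::-1])
ctrl.grip(91)
look(ctrl,"w_grn",(455.8,83),.7+np.pi/2,z=90)
crop("w_grn",195,40,120,130,"w_grn_a",4)
cv2.imwrite("pics/k2s.png",ctrl.get_image("scene")[:,:,::-1])
crop("k2s",225,65,130,90,"k2sc",6)
E
```

```text
contact at [4.761e+02 3.051e+02 2.000e-01] F 8.9  xy target [475.8 305. ]
released 79.90925213393075 35.8667
w_grn [508.1 127.2  90.2] 37.2417
```

View pics/k2sc.png

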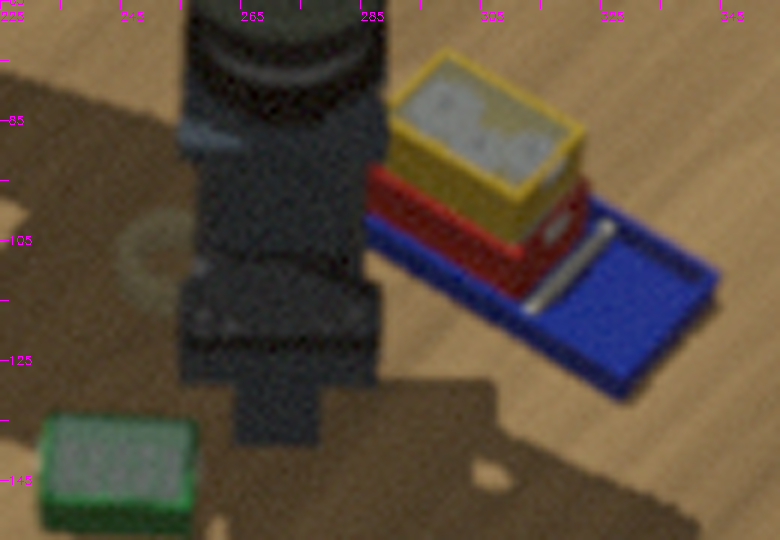

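View pics/w_grn.png

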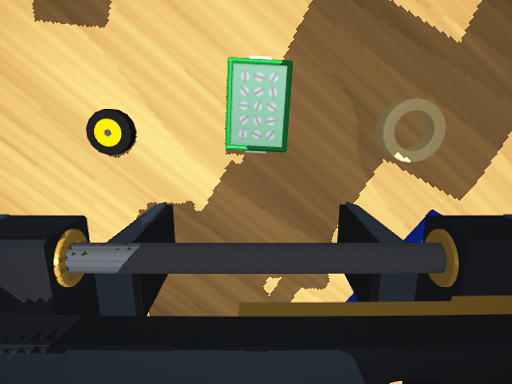

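View pics/w_grn_a.png

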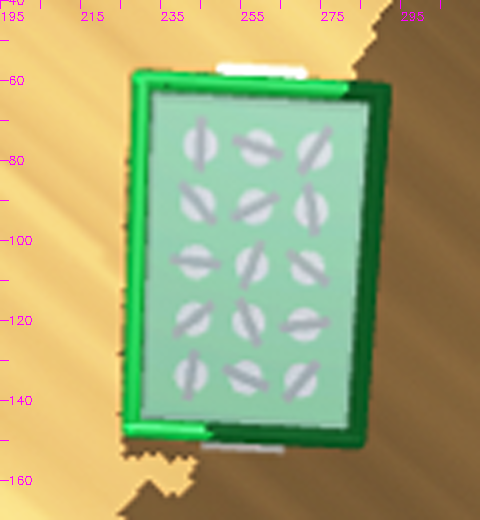

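```bash
python3 - <<'E'
from h import *
from station import ctrl
def px(p,f,o): return (np.array(p,float)+.5)/f-.5+np.array(o)
fl=lambda v:[float(round(a,3)) for a in v]
W=wray(ctrl,"w_grn",px([(132,72),(390,84),(364,447),(122,437)],4,(195,40)),28); F=fit(W,68,48); print("grn",fl(F),np.linalg.norm(np.roll(W,-1,0)-W,axis=1).round(1))
C=ctrl.camera_info("scene")
W=ray(C["K"],C["distortion"],C["extrinsics"],px([(446,48),(584,130),(517,200),(390,120)],6,(225,65)),78);r=fit(W,80,54);print("yel",fl(r))
d=np.array(r[:2])-BIN; print("in bin",d@[np.cos(BY),np.sin(BY)],d@[-np.sin(BY),np.cos(BY)])
assert F[3]<2 and np.hypot(F[0]-455.8,F[1]-83)<6
ph=F[2]+np.pi/2; ph-=np.pi*round((ph-np.pi/2)/np.pi); print(ph)
pick(ctrl,F[:2],ph,11-TIP,20,zlift=130,zpre=60)
look(ctrl,"w_yel3",binpt(-29),BY+np.pi/2,z=150)
crop("w_yel3",195,40,130,140,"w_yel3a",4)
E
```

```text
grn [454.324, 83.2, -2.49, 0.84] [47.1 66.6 47.  66.7]
yel [477.276, 304.68, 0.051, 3.583]
in bin -27.56367663204557 -0.3627316313579257
2.2228165007142877
down [455.4  83.6  -8.1] [0.  0.8 1.2]
width 47.949101794913176 39.1917
lift 47.777976981202336 [ 0.4  0.2 -1.1] 40.2667
w_yel3 [543.1 306.8 149. ] 41.225
```

View pics/w_yel3.png

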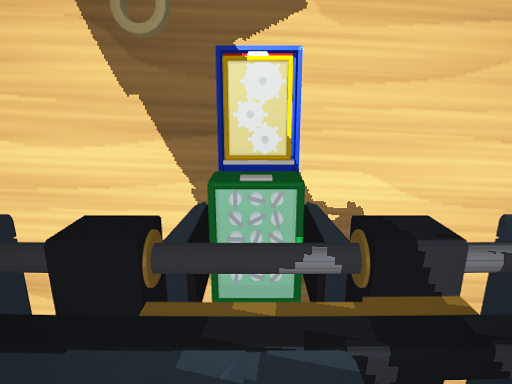

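View pics/w_yel3a.png

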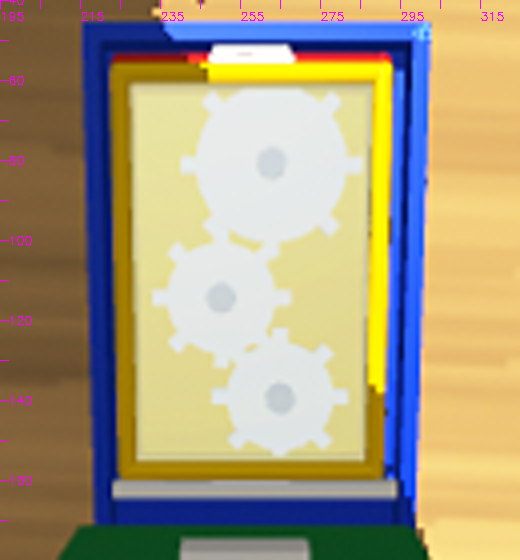

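```bash
python3 - <<'E'
from h import *
from station import ctrl
def px(p,f,o): return (np.array(p,float)+.5)/f-.5+np.array(o)
fl=lambda v:[float(round(a,3)) for a in v]
W=wray(ctrl,"w_yel3",px([(109,64),(393,62),(383,476),(118,478)],4,(195,40)),78); F=fit(W,80,54); print("yel",fl(F),np.linalg.norm(np.roll(W,-1,0)-W,axis=1).round(1))
d=np.array(F[:2])-BIN; print("in bin",d@[np.cos(BY),np.sin(BY)],d@[-np.sin(BY),np.cos(BY)])
assert np.hypot(*(np.array(F[:2])-binpt(-29)))<5
place(ctrl,binpt(-29),BY+np.pi/2,78,11,zsafe=150)
ctrl.grip(91)
look(ctrl,"w_foam",(461,-90),.65+np.pi/2,z=160)
cv2.imwrite("pics/m1s.png",ctrl.get_image("scene")[:,:,::-1])
crop("m1s",225,55,130,90,"m1sc",6)
E
```

```text
yel [476.242, 303.774, -3.097, 0.712] [53.5 78.7 53.5 78.7]
in bin -28.635008894227685 -1.2244727569183487
contact at [4.761e+02 3.051e+02 1.000e-01] F 6.9  xy target [475.8 305. ]
released 79.85204785802141 45.175
w_foam [515.3 -48.2 160. ] 46.9
```

View pics/m1sc.png

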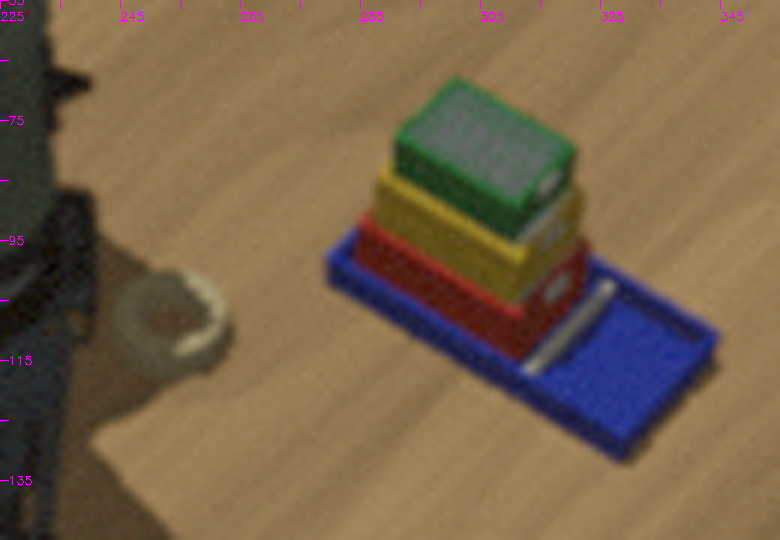

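View pics/w_foam.png

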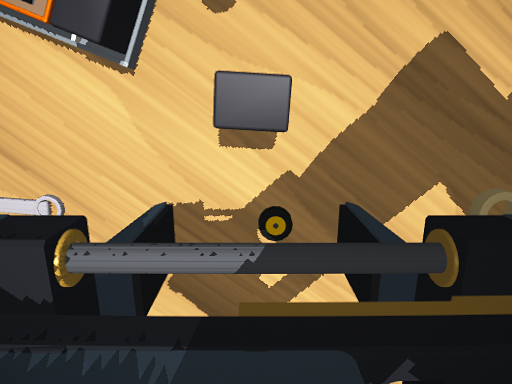

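The three-case stack looks square. In the wrist view the foam's top spans about (214–292, 71–132), with the 60 mm side along the jaws. Zoom.

```bash
python3 -c "
from h import *
crop('w_foam',200,60,110,85,'w_foam_a',6)"
```

```text
(no output)
```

View pics/w_foam_a.png

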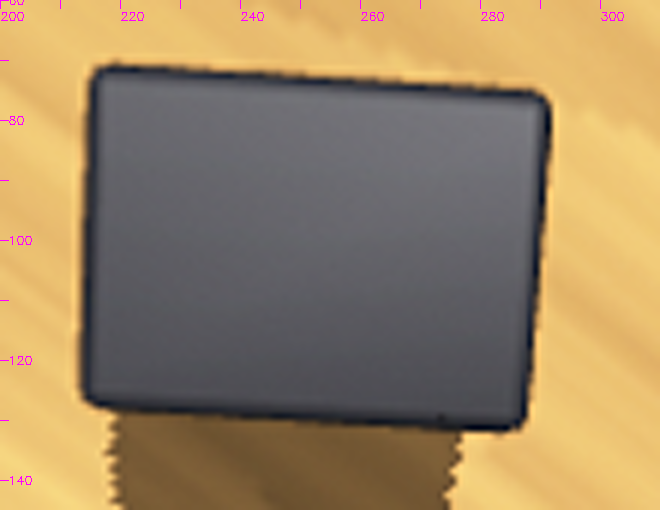

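```bash
python3 - <<'E'
from h import *
from station import ctrl
def px(p,f,o): return (np.array(p,float)+.5)/f-.5+np.array(o)
fl=lambda v:[float(round(a,3)) for a in v]
W=wray(ctrl,"w_foam",px([(88,64),(552,92),(528,433),(80,406)],6,(200,60)),90); F=fit(W,44,60); print("foam",fl(F),np.linalg.norm(np.roll(W,-1,0)-W,axis=1).round(1))
assert F[3]<2.5 and np.hypot(F[0]-461,F[1]+90)<7
ph=F[2]+np.pi/2; ph-=np.pi*round((ph-np.pi/2)/np.pi); print(ph)
pick(ctrl,F[:2],ph,66-TIP,10,zlift=180,zpre=110)
look(ctrl,"w_hold",binpt(-5),BY+np.pi/2,z=190)
E
```

```text
foam [459.546, -95.281, -2.547, 0.871] [58.7 42.8 58.9 42.7]
2.1650501170377026
down [460.8 -95.2  47.1] [-0.2 -0.4  0.8]
width 59.973060295470795 48.7
lift 59.805799957105656 [ 0.6 -1.3 -0.2] 49.7417
w_hold [567.8 307.8 189.8] 51.2833
```

View pics/w_hold.png

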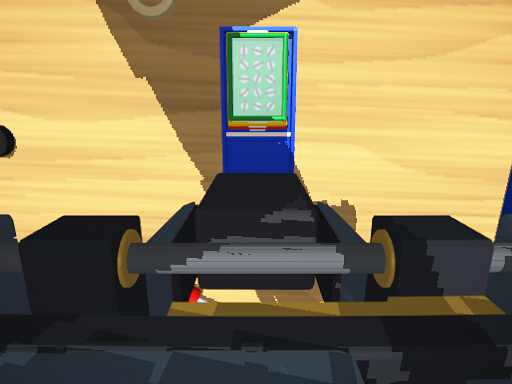

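```bash
python3 - <<'E'
from h import *
from station import ctrl
w=ctrl.camera_info("wrist");E=np.linalg.inv(w["tool_from_camera"])
for P in([-43.5,22,30],[-43.5,22,-30],[-43.5,-22,30],[46.5,22,30],[46.5,22,-30]): print(P,proj(w["K"],w["distortion"],E,P).round(1))
crop("w_hold",180,160,160,140,"w_hold_a",5)
crop("w_hold",205,20,110,150,"w_hold_b",4)
E
```

```text
[-43.5, 22, 30] [[322.  208.5]]
[-43.5, 22, -30] [[194.9 208.5]]
[-43.5, -22, 30] [[317.6 291.4]]
[46.5, 22, 30] [[298.  171.4]]
[46.5, 22, -30] [[216.8 171.4]]
```

View pics/w_hold_a.png

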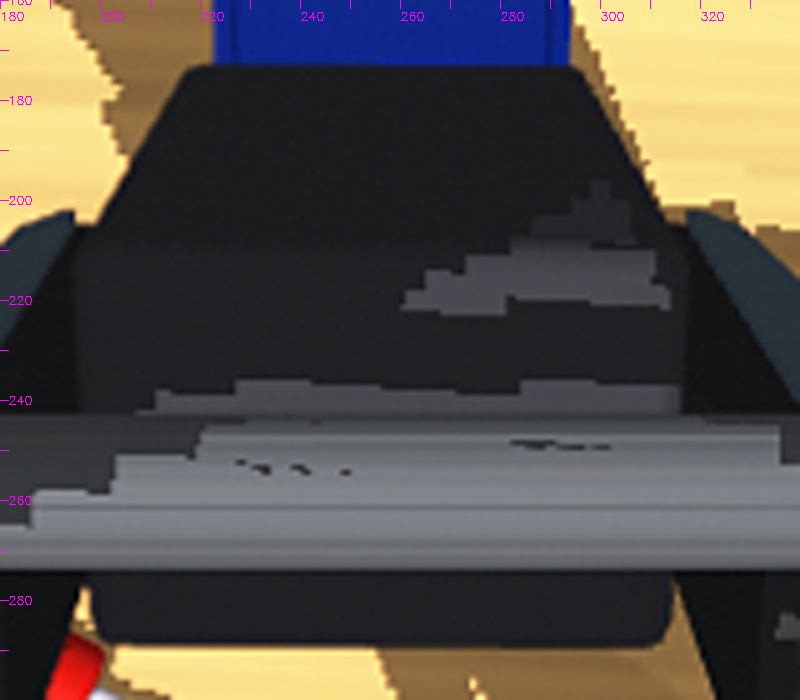

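View pics/w_hold_b.png

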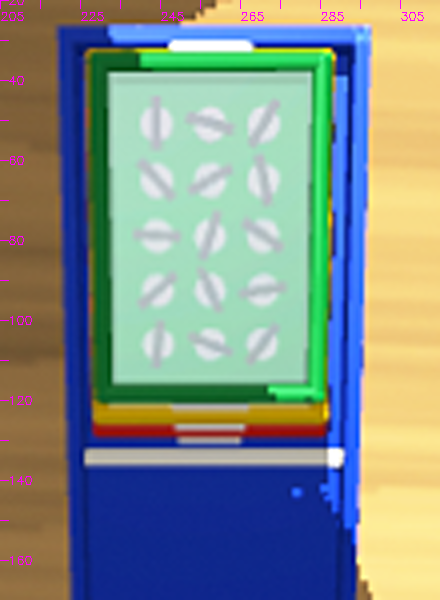

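The held foam matches its predicted outline within about 2 px, and green, yellow and red are concentric. Place the foam in the short bay.

```bash
python3 - <<'E'
from h import *
from station import ctrl
def px(p,f,o): return (np.array(p,float)+.5)/f-.5+np.array(o)
W=wray(ctrl,"w_hold",px([(90,53),(332,52),(322,400),(98,402)],4,(205,20)),106); F=fit(W,68,48)
d=np.array(F[:2])-BIN; print("green in bin",d@[np.cos(BY),np.sin(BY)],d@[-np.sin(BY),np.cos(BY)],F[2]+np.pi-BY,F[3])
place(ctrl,binpt(54),BY+np.pi/2,4,66,zsafe=170,opening=82)
look(ctrl,"w_end",binpt(0),BY+np.pi/2,z=230)
for n in("scene","side"): cv2.imwrite(f"pics/end{n}.png",ctrl.get_image(n)[:,:,::-1])
E
```

```text
green in bin -28.19024010598581 -1.063951965361764 0.00026816441464542345 0.9820091731200746
contact at [559. 309.  -0.] F 4.9  xy target [558.8 308.5]
released 81.55579262182503 55.4333
w_end [572.9 309.  229.4] 55.7917
```

View pics/w_end.png

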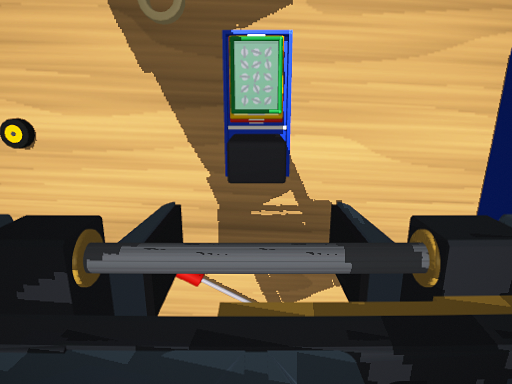

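View pics/endscene.png

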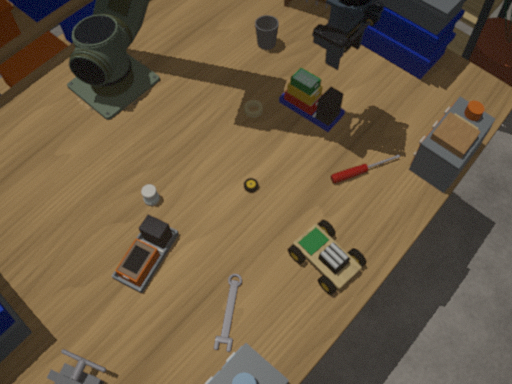

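```bash
python3 - <<'E'
from h import *
from station import ctrl
print([wproj(ctrl,"w_end",[[*binpt(54+a,b),94]]).round(1)[0].tolist() for a,b in((-22,-30),(-22,30),(22,30),(22,-30))])
crop("w_end",210,20,100,180,"w_end_a",3); crop("endscene",260,55,100,85,"ends",6)
a=cv2.imread("pics/w_end_a.png");b=cv2.imread("pics/ends.png")
h=max(a.shape[0],b.shape[0]);c=np.zeros((h,a.shape[1]+b.shape[1]-100,3),np.uint8);c[:a.shape[0],:a.shape[1]]=a;c[:b.shape[0],a.shape[1]:]=b[:,:-100];cv2.imwrite("pics/fin.png",c[:600,:800])
E
```

```text
[[226.8, 140.1], [287.2, 140.0], [286.2, 183.2], [227.7, 183.2]]
```

View pics/fin.png

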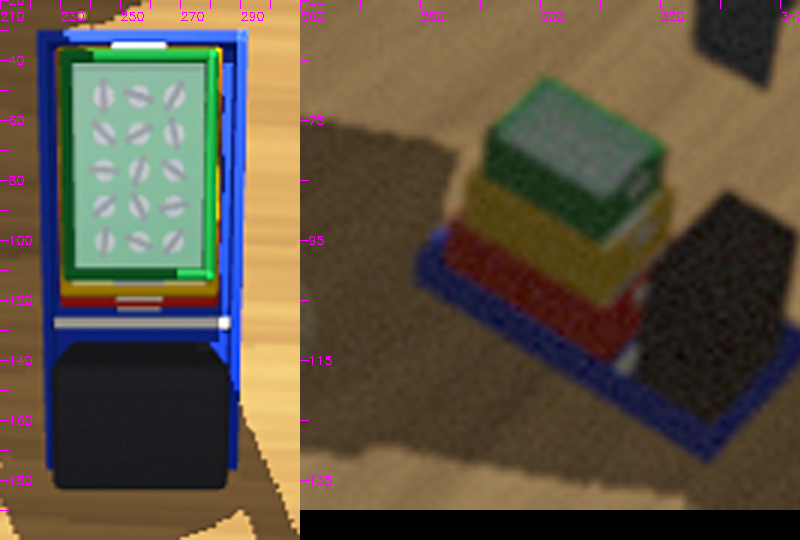

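The foam top's edges are at columns 227–286 and row 182.5, against a predicted 227.7–286.2 and 183.2 for an upright, seated brick. The gripper is clear, so I'm handing in.

```bash
python3 -c "
from station import ctrl
ctrl.dwell(.3); s=ctrl.state(); print(s['time_s'],s['wrist_force'].round(1)); print(ctrl.finish_job())"
```

```text
56.2417 [0.1 0.2 0.1]
the job is handed in; nothing more can be done
None
```

The car kit is packed in the blue bin and the job is handed in at 56 s of the 109 s allowed. Red is in the long bay, with yellow on it and green on top. The foam went in last, upright in the short bay.

**Last checks (bin frame):**

| Item | x (mm) | y (mm) | Target |
|---|---|---|---|
| Red | −29.3 | −0.3 | −29, 0 |
| Yellow | −28.6 | −1.2 | −29, 0 |
| Green | −28.2 | −1.1 | −29, 0 |
| Foam | about 54 | about 0 | 54, 0 |

- **Seating:** each item touched down within 0.5 mm of its expected height. Green's yaw matches the bin's.
- **Foam:** its outline in the last wrist picture is within 1 px of the prediction for an upright, seated brick.
- **Red:** its figure is from the scene picture taken just after it was placed.
- **Bystanders:** in the last scene picture the loose wheel, jar, tape roll and car look to be where they were. I checked that by eye, not by measurement. The gripper was clear and the wrist force about zero.

**What disagreed:** the first grasp of red closed on nothing. The fingertips are really about 19.5 mm behind the reported tool centre point (TCP), not 14 mm ahead as the task states. I confirmed this with the wrist and side pictures and a light touch (about 3 N) on red's lid, then used the measured value. Red did not visibly move.

My first rough estimate of the foam from the scene and side pictures was about 5 mm off in y. I used the wrist picture for the grasp instead.

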